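Tip a tall kit carton into the registering bay and press it home

TASK

Tip the tall brown kit carton, which stands in the open end of the low metal bay, over onto its back, so that it lies between the rails with its front face up and its top end towards the sprung bumper. Then slide it along the bay and press it home against the bumper, firmly but gently (about 10 N on the bumper, held for about half a second, never as much as 18 N), so that it is registered. Leave it lying there, still touching the bumper, and do not disturb the bottles and the jar beside the bay.

Things in the scene. Friction and masses are not known exactly. Their poses are not given: they have to be found in the camera images.
- carton: brown closed kit carton 62 (x) x 86 (y) x 120 (z) mm, 0.3 to 0.65 kg, balance point at mid-height. Origin: centre of its underside; z to its top, -x is the printed front. It stands on the bay's plate, front to the open end, square within 4 degrees. Pushed on the front 85 mm or more above the plate it tips over its far lower edge; pushed below half height it only slides (2 to 6 N).
- carton_head (a point): middle of the carton's top face, 120 mm from its origin along its z; axes as the carton's. Lying as wanted, the carton's z points along the bay's +x, its front (-x) up, this point and the carton's origin are both 31 mm above the plate, and 15 to 80 mm of slide are left to the bumper.
- bay: fixed low metal bay: base plate 300 (x) x 124 (y) x 10 (z) mm, two rails along x 100 mm apart inside, tops 30 mm above the worktop. Origin: centre of its underside, on the worktop; -x is the open end, towards the robot, +x the end with the bumper.
- amber_bottle: brown bottle with black cap, 48 mm across, 96 mm high, standing loose beside the bay; origin at the centre of its underside. To be left alone.
- jar: clear jar with a lid, 68 mm across, 111 mm high, standing loose beside the bay; origin at the centre of its underside. To be left alone.
- dye_bottle: small white bottle, 42 mm across, 84 mm high, standing loose beside the bay; origin at the centre of its underside. To be left alone.
- end_block: grey block 14 mm thick, 60 mm high across the bay's +x end, x = 136 to 150 mm; origin and axes the same as the bay's. It carries the bumper: a black plate 80 x 36 mm, centre 36 mm above the worktop, face to the open end. Its rods are clamped anywhere, so the face lies at x = 105 to 125 mm, not reported: feel for it. Sprung: it gives 1 mm per 8 N, 5 mm at most.

How it is judged:
By the outcome, as a careful person would: the job done as asked, in the order asked, and still so for the second after the job is handed in, with the robot touching nothing.
It also fails if it takes over 58 s, if anything falls off the work surface, if the arm or the gripper's body presses on something with over 40 N, if the wrist force passes 120 N, or if a joint passes its speed limit or range.

ROBOT

A 6-joint arm with a two-finger parallel gripper is mounted at the origin on a cart in front of the work surface, level with it; the furniture and walls round the work are solid. World frame = base frame: x ahead of the robot, y to its left, z up, the work surface at z = 0. Lengths are in m, angles in rad, forces in N, time in s.
With the tool pointing down it reaches from about 0.225 to 0.875 m from the base axis. Payload 3.4 kg.
Tool frame: the origin (TCP) lies at the very end of the fingers, on their centre line; the grasp point (between the pads) lies 19 mm behind it; x points along the fingers, y is the direction in which the jaws open and shut, and the axes are right-handed (so a half turn about x gives the same grasp; the last joint's range is limited). The gripper opens to 85 mm and grips with 20 to 120 N. Pads are 22 mm wide; open, the fingers measure 114 mm over their backs; the gripper's body (76 mm by 85 mm) begins 54 mm behind the grasp point. The pads swing forward as they close: fully open they stand 13 mm farther back than shut.
Start: joints at [1.07, 0.276, 1.505, -0, 1.361, -0.121], TCP at [0.213, 0.534, 0.205] pointing down, gripper open.
Joint ranges: [-2.89, 2.89], [-0.75, 2.08], [0.22, 2.7], [-1.18, 4.32], [0.11, 2.71], [-2.7, 2.7]. Speed limits (rad/s): [2.57, 2.57, 3.14, 3.14, 3.14, 3.14].

INTERFACE

Orientations are given as a unit quaternion [w, x, y, z].
In Python, from rig import manip gives the robot as it stands. The module is installed in compiled form; this text tells all that it offers.
- The arm moves only by the tool play_rows, never from a script. Its argument "plan" is a list that holds one entry, the list of rows, each a list of 5 numbers: the closure, from 0 (fully open) to 1 (shut), then the shift along the tool's x, y, z in m, then the turn about the tool's x in degrees. A call has 1 to 12 rows; each row is the pose to reach, as a shift and turn from the pose measured when the call began, along the tool's axes at that moment; what a row does not reach only later rows make up. A row lasts 1/10 s, in which the tool goes at most 50 mm and 8.59 degrees, less where a joint would pass 70% of its speed; a pose out of reach is approached as far as the arm can. A call with a gripper value outside its range is refused whole. The fingers move at their own pace and stop on an object; "grip_force" is the grip in N (left out, the last holds). Time passes only in rows, so rows that repeat a pose let the fingers close. It gives the time, the measured TCP pose, the force and the opening at its end, in the units of the state.
- manip.get_state(): the state, without advancing time (a new reading comes with each control period).
- manip.get_image(name): name is "scene" or "top"; returns (picture, depth): 420x560x3 uint8, red, green, blue; 420x560 float32, m along the optical axis (not along the pixel's ray), 0 where there is no reading.
- manip.camera_params(name): a dict with "intrinsics" (3x3 intrinsics, pixels), "R" (3x3) and "t" (3): a world point X has camera coordinates R X + t. Camera axes: x right, y down, z forward; pixel columns grow to the right and rows downward; lengths in m; the calibration is good to about 2 mm. A picture is of the moment at which its call begins. camera_params takes no time and is no camera call.
- manip.sign_off(): hands the job in, once; it reports no verdict.
The state is a dict: "clock": time; "qpos": joint angles; "qd": joint speeds; "effort": joint torques, N m; "position": TCP position; "ee_rot": TCP orientation; "contact_force": force on the tool from outside, world axes, zero at the start; "moment": the same for the moment, N m; "width": finger opening in m.
Only numpy, scipy, OpenCV 4.12 (cv2) and the standard library are available. Lean on these libraries where they do the work, as an engineer would, in place of code of your own. Each camera call takes 0.05 s, during which the arm holds its last target.

## Working session

There is one attempt and no reset: what is moved stays moved. The work goes in short steps, Python scripts to look and compute and a tool call to move; the robot and the scene stay as the last step left them, time stands still between calls to the robot, and variables do not carry over. Pictures are saved under pics/ and viewed, and the job is handed in when it is done.

Besides the shell and the picture viewer there is one more tool, called after "Request:" as name(argument=value, ...) on one line, values as JSON. play_rows: Moves the arm, as the interface text tells. Its arguments: {"type":"object","properties":{"plan":{"type":"array","items":{"type":"array","items":{"type":"array","items":{"type":"number"}}}},"grip_force":{"type":"number"}},"required":["plan"]}

```bash
mkdir -p pics; ls; cat > h.py <<'E'
import numpy as np, cv2
from rig import manip
np.set_printoptions(precision=4,suppress=True)
def snap(n,tag):
    im,d=manip.get_image(n); cv2.imwrite(f'pics/{tag}_{n}.png',im[:,:,::-1]); np.savez(f'pics/{tag}_{n}.npz',im=im,d=d); return im,d
def cloud(n,d):
    p=manip.camera_params(n);K=p['intrinsics'];v,u=np.mgrid[:d.shape[0],:d.shape[1]]
    c=np.stack([(u-K[0,2])/K[0,0]*d,(v-K[1,2])/K[1,1]*d,d],-1)
    return (c-p['t'])@p['R']
def proj(n,X):
    p=manip.camera_params(n);c=np.asarray(X)@p['R'].T+p['t'];q=c@p['intrinsics'].T;return q[...,:2]/q[...,2:]
E
python3 - <<'E'
from h import *
s=manip.get_state(); print(s)
for n in ('scene','top'):
    snap(n,'a'); print(manip.camera_params(n))
E
```

```text
pics
{'clock': 0.0, 'qpos': array([ 1.07  ,  0.2766,  1.5062, -0.    ,  1.3607, -0.121 ]), 'qd': array([-0.0017, -0.0022,  0.0007, -0.0001,  0.0004, -0.0003]), 'effort': array([  0.0024, -41.6779, -24.5811,   0.0001,   0.0108,   0.    ]), 'position': array([0.2129, 0.5335, 0.2043]), 'ee_rot': array([ 0.6942,  0.1328,  0.6946, -0.1341]), 'contact_force': array([0.252 , 0.0554, 0.7832]), 'moment': array([ 0.0191, -0.0758, -0.0195]), 'width': 0.0855369182608576}
{'intrinsics': array([[475.8128,   0.    , 273.7292],
       [  0.    , 475.8128, 215.7595],
       [  0.    ,   0.    ,   1.    ]]), 'R': array([[ 0.425 , -0.9052,  0.0049],
       [-0.5055, -0.2418, -0.8283],
       [ 0.7509,  0.3495, -0.5603]]), 't': array([-0.1973,  0.4226,  0.4303])}
{'intrinsics': array([[439.2785,   0.    , 280.0341],
       [  0.    , 439.2785, 202.8118],
       [  0.    ,   0.    ,   1.    ]]), 'R': array([[-0.0721, -0.9974,  0.0033],
       [-0.9768,  0.0699, -0.2025],
       [ 0.2017, -0.0178, -0.9793]]), 't': array([0.1168, 0.6124, 0.8638])}
```

View pics/a_scene.png

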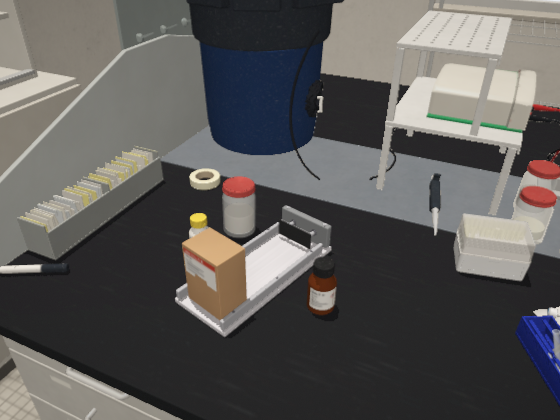

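View pics/a_top.png

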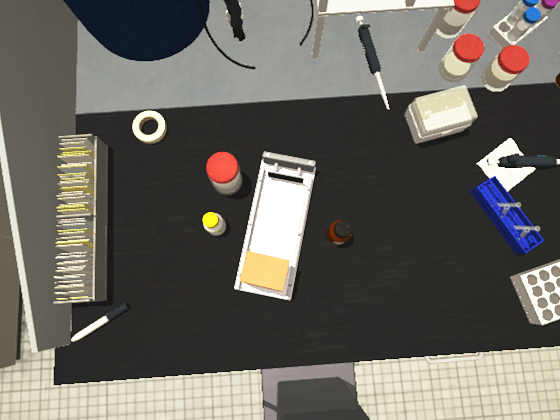

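```bash
python3 - <<'E'
from h import *
im=np.load('pics/a_top.npz');d=im['d'];im=im['im'];P=cloud('top',d)
print('tcp px',proj('top',[0.213,0.534,0.205]),proj('scene',[0.213,0.534,0.205]))
# height stats
import cv2
c=cv2.resize(im[130:310,180:370],None,fx=4,fy=3.3,interpolation=cv2.INTER_CUBIC)[:600,:760]
cv2.imwrite('pics/crop_top.png',c[:,:,::-1])
reg=np.zeros(d.shape,bool);reg[140:310,190:365]=1
Z=P[...,2]
for nm,lo,hi,(r0,r1,c0,c1) in [('plate',.005,.016,(140,310,230,320)),('rail',.025,.034,(140,310,230,320)),('block',.054,.066,(140,190,230,330)),('carton',.122,.138,(230,310,230,310)),('jar',.1,.12,(140,210,195,250)),('dye',.07,.09,(200,245,195,235)),('amber',.085,.1,(210,250,320,360))]:
    m=np.zeros(d.shape,bool);m[r0:r1,c0:c1]=1;m&=(Z>lo)&(Z<hi)&(d>0)
    Q=P[m]; 
    if len(Q)<5: print(nm,len(Q));continue
    r=cv2.minAreaRect(Q[:,:2].astype(np.float32)*1000)
    print(nm,len(Q),'z',np.median(Q[:,2]),r, cv2.minEnclosingCircle(Q[:,:2].astype(np.float32)*1000))
E
```

```text
tcp px [  8.5676 455.193 ] [-149.651   227.2659]
plate 4621 z 0.010412712047813612 ((591.369384765625, 87.22088623046875), (194.68394470214844, 378.3890686035156), 87.50975036621094) ((591.6538696289062, 93.76249694824219), 209.85279846191406)
rail 1005 z 0.03015134512982343 ((581.4310913085938, 112.07767486572266), (171.6226348876953, 285.0734558105469), 74.6042709350586) ((573.2608032226562, 84.58553314208984), 152.25485229492188)
block 410 z 0.05980680784339022 ((701.9739379882812, 84.29875183105469), (71.79754638671875, 187.79747009277344), 3.0432372093200684) ((683.8787231445312, 83.33673095703125), 95.56697845458984)
carton 1438 z 0.13047129810180408 ((477.9753723144531, 112.00914001464844), (85.1131362915039, 60.200923919677734), 72.90634155273438) ((478.3384704589844, 112.51657104492188), 50.030853271484375)
jar 813 z 0.11052346149991767 ((693.8768920898438, 185.0426483154297), (63.39054489135742, 64.37582397460938), 83.09001922607422) ((694.0458984375, 185.43276977539062), 33.2443733215332)
dye 203 z 0.08375910775436876 ((590.987548828125, 217.37957763671875), (30.500322341918945, 30.064298629760742), 84.40705108642578) ((591.4207763671875, 217.4211883544922), 15.764532089233398)
amber 241 z 0.0964441914723215 ((551.8545532226562, -49.28285217285156), (32.212867736816406, 32.18022537231445), 84.69873809814453) ((552.19580078125, -49.80503463745117), 17.548891067504883)
```

View pics/crop_top.png

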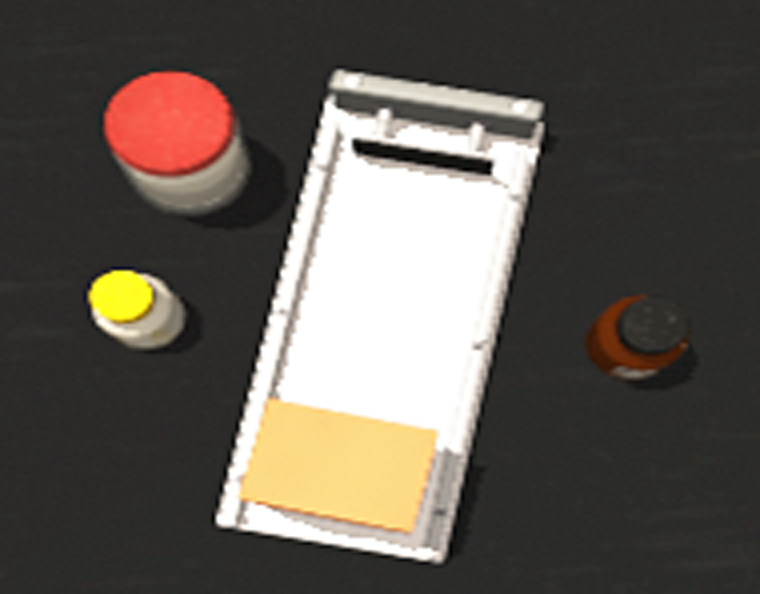

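```bash
python3 - <<'E'
from h import *
a=np.load('pics/a_top.npz');d=a['d'];im=a['im'];P=cloud('top',d);Z=P[...,2]
m=np.zeros(d.shape,bool);m[140:310,230:320]=1
m1=m&(Z>.026)&(Z<.033)
# rough frame
th=np.deg2rad(-16);
for it in range(4):
    c,s=np.cos(th),np.sin(th);R=np.array([[c,s],[-s,c]])
    Q=(P[m1][:,:2]-[.478,.112])@R.T
    sel=(Q[:,0]>0.05)&(Q[:,0]<.24)
    q=Q[sel]
    L=q[(abs(q[:,1]-np.median(q[q[:,1]>0,1]))<.012)];Rr=q[(abs(q[:,1]-np.median(q[q[:,1]<0,1]))<.012)]
    fl=np.polyfit(L[:,0],L[:,1],1);fr=np.polyfit(Rr[:,0],Rr[:,1],1)
    print(np.rad2deg(th),fl,fr,len(L),len(Rr),L[:,1].min(),L[:,1].max(),Rr[:,1].min(),Rr[:,1].max())
    th+=np.arctan((fl[0]+fr[0])/2)
mid=(fl[1]+fr[1])/2
print('yaw',np.rad2deg(th),'mid lat',mid)
# x ends: block top, plate start
b=np.zeros(d.shape,bool);b[140:190,230:330]=1;b&=(Z>.057)&(Z<.063)
q=(P[b][:,:2]-[.478,.112])@R.T;sel=(abs(q[:,1]-mid)<.05);print('block x',np.percentile(q[sel,0],[1,50,99]))
pl=m&(Z>.007)&(Z<.034);q=(P[pl][:,:2]-[.478,.112])@R.T;sel=(abs(q[:,1]-mid)<.07);print('x range',np.percentile(q[sel,0],[.2,1,99,99.8]))
# bumper top z 0.054
bb=m&(Z>.048)&(Z<.0565);q=(P[bb][:,:2]-[.478,.112])@R.T;sel=(abs(q[:,1]-mid)<.04)&(q[:,0]>.15);print('bumper',len(q[sel]),np.percentile(q[sel,0],[1,5,50,95]))
cm=m&(Z>.127)&(Z<.134);Q=P[cm];q=(Q[:,:2]-[.478,.112])@R.T
print('carton in frame',cv2.minAreaRect((q*1000).astype(np.float32)),q.min(0),q.max(0))
xc=np.percentile(q[:,0],0)
np.save('bay.npy',[th,mid])
E
```

```text
-16.0 [0.0106 0.0534] [ 0.0109 -0.0542] 285 280 0.050380638306400514 0.06025181555794321 -0.05733428512035799 -0.04797291991595631
-15.383760637532122 [0.0004 0.0534] [ 0.0009 -0.0544] 284 278 0.04954554630500195 0.05785329345920431 -0.05823773323850954 -0.05017938099994673
-15.348178214730565 [-0.0003  0.0534] [ 0.0003 -0.0544] 284 278 0.049438070875619494 0.057733622855415466 -0.0583235923623066 -0.05023852282439467
-15.348104607350143 [-0.0003  0.0534] [ 0.0003 -0.0544] 284 278 0.049437848527395335 0.057733446302142374 -0.05832387565420379 -0.05023864514772533
yaw -15.348104455082671 mid lat -0.00048741992846094637
block x [0.2402 0.2469 0.2542]
x range [-0.0446 -0.0429  0.2414  0.2438]
bumper 155 [0.2092 0.2099 0.2136 0.2415]
carton in frame ((0.055568695068359375, -0.000118255615234375), (84.8716812133789, 60.10646057128906), 88.10025787353516) [-0.0309 -0.0429] [0.0312 0.0431]
```

```bash
cat >> h.py <<'E'
from scipy.spatial.transform import Rotation as Ro
th=np.deg2rad(-15.35);cb,sb=np.cos(th),np.sin(th);RB=np.array([[cb,-sb,0],[sb,cb,0],[0,0,1.]])
B0=np.array([.478,.112,0])+RB@[.105,-.0005,0]
def b2w(p): return B0+RB@np.asarray(p,float)
def w2b(p): return (np.asarray(p,float)-B0)@RB
def rel(pb,yaw=0.):
    s=manip.get_state();w,x,y,z=s['ee_rot'];R=Ro.from_quat([x,y,z,w]).as_matrix()
    Rb=RB.T@R
    sh=R.T@(b2w(pb)-s['position'])
    # desired tool y along +-bay y (yaw offset deg)
    best=None
    for sg in (1,-1):
        t=sg*np.array([-np.sin(np.deg2rad(yaw)),np.cos(np.deg2rad(yaw)),0]); tt=Rb.T@t
        a=np.rad2deg(np.arctan2(tt[2],tt[1]))
        if best is None or abs(a)<abs(best): best=a
    print('t %.2f tcp bay'%s['clock'],w2b(s['position']),'F bay',s['contact_force']@RB,'w %.4f'%s['width'],'q6 %.2f'%s['qpos'][5]);print('axes(bay) x,y,z:\n',Rb.T)
    print('shift',sh,'turn',best)
E
python3 - <<'E'
from h import *
print(B0); rel([-.19,0,.2])
for n,p in dict(amber=[.552,-.0495,0],jar=[.694,.185,0],dye=[.591,.2174,0]).items(): print(n,w2b(p))
E
```

```text
[0.5791 0.0837 0.    ]
t 0.10 tcp bay [-0.4722  0.3369  0.2044] F bay [ 0.6945 -0.9374  0.2306] w 0.0856 q6 -0.12
axes(bay) x,y,z:
 [[-0.0004 -0.0016 -1.    ]
 [ 0.1116  0.9937 -0.0016]
 [ 0.9937 -0.1116 -0.0002]]
shift [ 0.0049 -0.3032  0.3181] turn -6.409522103301821
amber [ 0.0091 -0.1356  0.    ]
jar [0.084  0.1281 0.    ]
dye [-0.0239  0.1321  0.    ]
```

Request:
play_rows(plan=[[[0.5,0.0,-0.03,0.032,-1],[0.5,0.0,-0.061,0.064,-2],[0.5,0.0,-0.091,0.096,-3],[0.5,0.0,-0.121,0.127,-4],[0.5,0.0,-0.152,0.159,-5],[0.5,0.0,-0.182,0.191,-6],[0.5,0.0,-0.213,0.223,-6.4],[0.5,0.0,-0.243,0.255,-6.4],[0.5,0.0,-0.273,0.287,-6.4],[0.5,0.005,-0.303,0.318,-6.4],[0.5,0.005,-0.303,0.318,-6.4]]], grip_force=40)

```text
clock: 1.2
position: [0.3976, 0.1298, 0.1992]
ee_rot: [0.7, 0.095, 0.701, -0.098]
contact_force: [0.2, 0.4, 0.4]
width: 0.0427
```

```bash
python3 - <<'E'
from h import *
rel([-.19,0,.05])
im,d=snap('scene','b');P=cloud('scene',d)
E
```

```text
t 1.20 tcp bay [-0.1873 -0.0037  0.1992] F bay [0.1052 0.4854 0.4088] w 0.0427 q6 -1.14
axes(bay) x,y,z:
 [[ 0.0004 -0.0043 -1.    ]
 [ 0.0069  1.     -0.0043]
 [ 1.     -0.0069  0.0004]]
shift [ 0.1492  0.0043 -0.0028] turn -0.3961288183742737
```

View pics/b_scene.png

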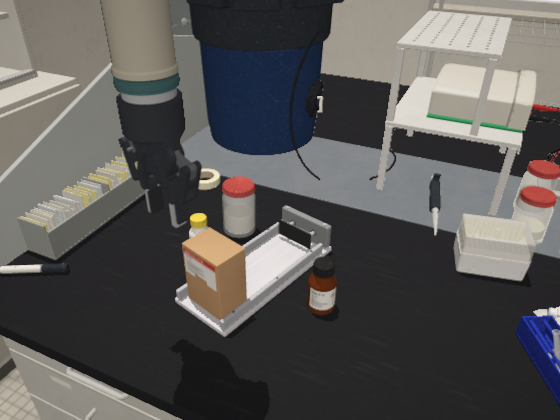

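Request:
play_rows(plan=[[[0.5,0.043,0.003,0,-0.4],[0.5,0.086,0.004,0,-0.4],[0.5,0.127,0.004,0,-0.4],[0.5,0.127,0.004,0.01,-0.4],[0.5,0.127,0.004,0.02,-0.4],[0.5,0.127,0.004,0.028,-0.4],[0.5,0.127,0.004,0.033,-0.4],[0.5,0.127,0.004,0.036,-0.4]]])

```text
clock: 2.05
position: [0.434, 0.1261, 0.0738]
ee_rot: [0.701, 0.094, 0.7, -0.094]
contact_force: [-0.5, 0.1, 1.2]
width: 0.043
```

```bash
python3 - <<'E'
from h import *
rel([-.14,0,.072])
E
```

```text
t 2.05 tcp bay [-0.1511  0.0024  0.0738] F bay [-0.4685 -0.0272  1.158 ] w 0.0430 q6 -1.17
axes(bay) x,y,z:
 [[ 0.0019 -0.0009 -1.    ]
 [-0.001   1.     -0.0009]
 [ 1.      0.001   0.0019]]
shift [ 0.0018 -0.0024  0.0111] turn 0.056914746710464134
```

Finger front is about 4 mm short of the carton's front. Creep.

Request:
play_rows(plan=[[[0.5,0.001,-0.002,0.002,0],[0.5,0.001,-0.002,0.004,0],[0.5,0.001,-0.002,0.005,0],[0.5,0.001,-0.002,0.006,0],[0.5,0.001,-0.002,0.007,0],[0.5,0.001,-0.002,0.008,0]]])

```text
clock: 2.65
position: [0.4409, 0.122, 0.0728]
ee_rot: [0.701, 0.094, 0.7, -0.095]
contact_force: [-2.0, -0.3, 1.3]
width: 0.0424
```

```bash
python3 - <<'E'
from h import *
rel([-.14,0,.072])
im,d=snap('top','c')
c=cv2.resize(im[130:310,180:370],None,fx=4,fy=3.3,interpolation=cv2.INTER_CUBIC)[:600,:760]
cv2.imwrite('pics/c_crop.png',c[:,:,::-1])
E
```

```text
t 2.65 tcp bay [-0.1434  0.0003  0.0728] F bay [-1.8765 -0.8681  1.3331] w 0.0424 q6 -1.18
axes(bay) x,y,z:
 [[ 0.0014 -0.0012 -1.    ]
 [-0.0011  1.     -0.0012]
 [ 1.      0.0011  0.0014]]
shift [ 0.0008 -0.0003  0.0034] turn 0.06508735204594207
```

View pics/c_crop.png

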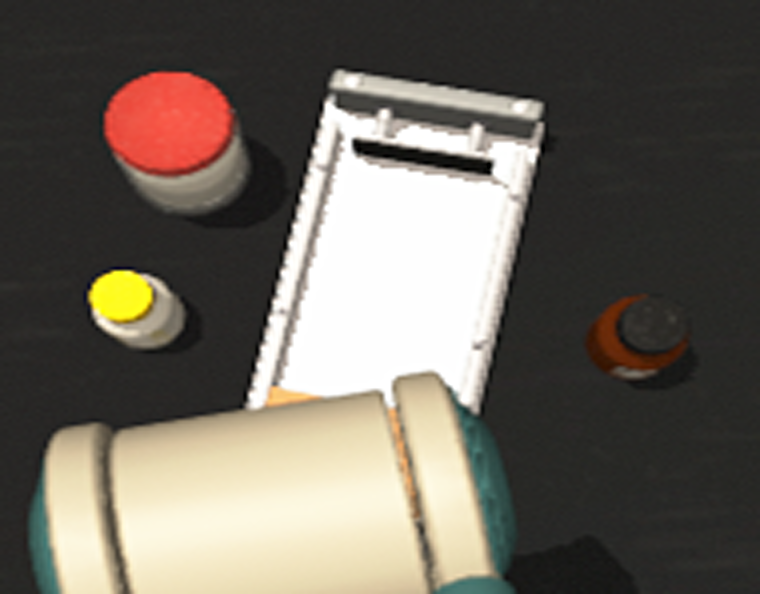

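Request:
play_rows(plan=[[[0.5,0.001,0,0.001,0],[0.5,0.001,0,0.002,0],[0.5,0.001,0,0.003,0],[0.5,0.001,0,0.004,0],[0.5,0.001,0,0.005,0]]])

```text
clock: 3.2
position: [0.4463, 0.1207, 0.0718]
ee_rot: [0.701, 0.094, 0.7, -0.094]
contact_force: [-1.9, 1.0, 1.5]
width: 0.0425
```

```bash
python3 - <<'E'
from h import *
rel([-.14,0,.106])
im,d=snap('scene','d');P=cloud('scene',d)
cv2.imwrite('pics/d_crop.png',cv2.resize(im[160:340,140:360],None,fx=3.4,fy=3.3)[:600,:800,::-1])
E
```

```text
t 3.20 tcp bay [-0.1378  0.0005  0.0718] F bay [-2.0912  0.4658  1.5159] w 0.0425 q6 -1.19
axes(bay) x,y,z:
 [[ 0.002  -0.001  -1.    ]
 [-0.0012  1.     -0.001 ]
 [ 1.      0.0012  0.002 ]]
shift [-0.0342 -0.0005 -0.0021] turn 0.0660385523009818
```

View pics/d_crop.png

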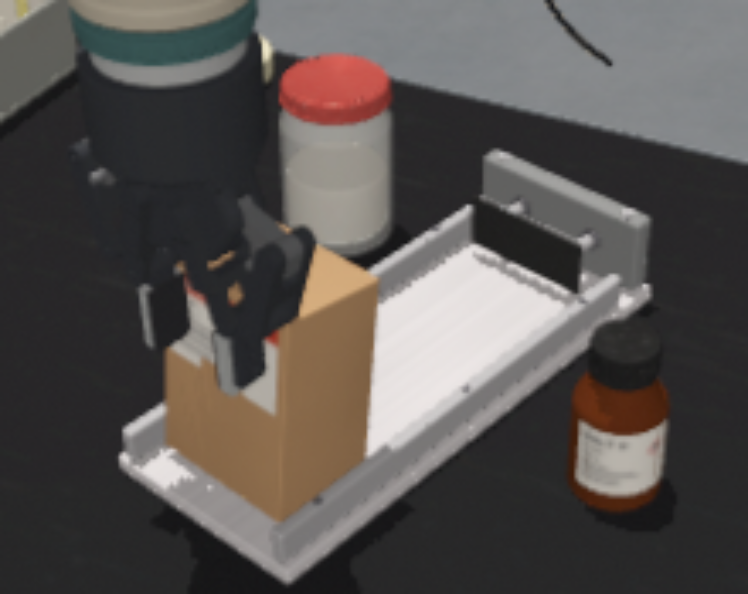

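Request:
play_rows(plan=[[[0.5,0,0,-0.008,0],[0.5,-0.018,0,-0.008,0],[0.5,-0.036,0,-0.008,0],[0.5,-0.036,0,-0.008,0],[0.5,-0.036,0,0.002,0],[0.5,-0.036,0,0.008,0],[0.5,-0.036,0,0.014,0],[0.5,-0.036,0,0.02,0]]])

```text
clock: 4.05
position: [0.4662, 0.1151, 0.1071]
ee_rot: [0.701, 0.094, 0.7, -0.095]
contact_force: [0.3, 0.5, 0.0]
width: 0.0427
```

```bash
python3 - <<'E'
from h import *
rel([-.14,0,.108])
im,d=snap('scene','e');P=cloud('scene',d)
cv2.imwrite('pics/e_crop.png',cv2.resize(im[160:340,140:360],None,fx=3.4,fy=3.3)[:600,:800,::-1])
E
```

```text
t 4.05 tcp bay [-0.1172  0.0003  0.1071] F bay [0.1217 0.5949 0.0395] w 0.0427 q6 -1.20
axes(bay) x,y,z:
 [[ 0.0013 -0.0014 -1.    ]
 [-0.0009  1.     -0.0014]
 [ 1.      0.0009  0.0013]]
shift [-0.0009 -0.0003 -0.0228] turn 0.05106922480646106
```

View pics/e_crop.png

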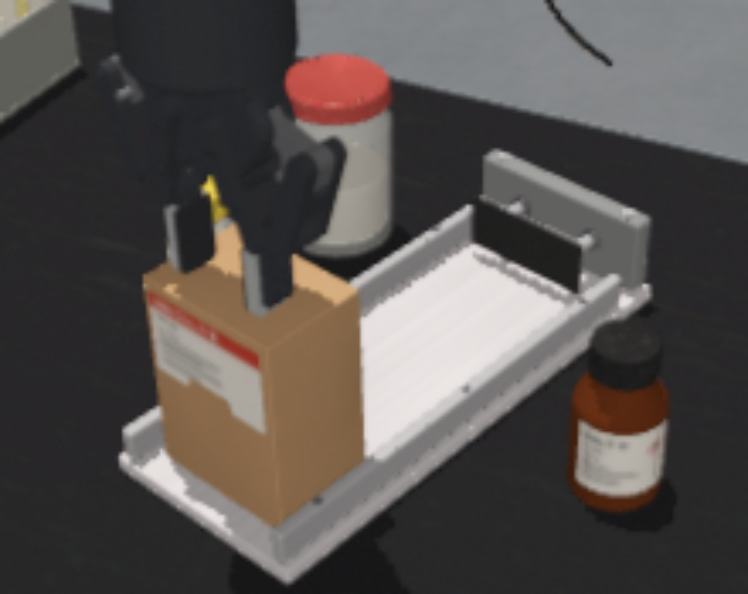

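```bash
python3 - <<'E'
from h import *
a=np.load('pics/e_scene.npz');d=a['d'];im=a['im'];P=w2b(cloud('scene',d))
for cx,cy in [(262,305),(250,300),(262,270),(285,295),(205,260),(190,260),(150,290),(262,345),(300,300),(270,320),(270,515),(345,292),(160,285),(310,400)]:
    u,v=int(140+cx/3.4),int(160+cy/3.3);print((cx,cy),im[v,u],P[v,u])
a=np.load('pics/b_scene.npz');d=a['d'];im=a['im'];P=w2b(cloud('scene',d))
m=(P[...,2]<.24)&(P[...,2]>.14)&(P[...,0]<-.15)&(P[...,0]>-.25)&(abs(P[...,1])<.08)
Q=P[m];print(Q[:,2].min(),np.percentile(Q[:,2],[0,1,5])); q=Q[Q[:,2]<np.percentile(Q[:,2],30)];print(q.min(0),q.max(0))
E
```

```text
(262, 305) [83 83 83] [-0.1219 -0.0248  0.1388]
(250, 300) [123 123 121] [-0.1274 -0.0222  0.1446]
(262, 270) [40 41 44] [-0.1235 -0.0285  0.1626]
(285, 295) [34 35 37] [-0.1156 -0.0318  0.1445]
(205, 260) [32 32 33] [-0.1133  0.0232  0.1372]
(190, 260) [32 32 33] [-0.1224  0.0244  0.1417]
(150, 290) [136 104  73] [-0.1362  0.037   0.1255]
(262, 345) [142 109  76] [-0.1351 -0.0377  0.1305]
(300, 300) [134 103  72] [-0.1    -0.0259  0.1303]
(270, 320) [138 106  74] [-0.1192 -0.0256  0.1298]
(270, 515) [134 103  72] [-0.1354 -0.0327  0.0172]
(345, 292) [213 173 127] [-0.0836 -0.0383  0.1308]
(160, 285) [139 107  76] [-0.1349  0.0307  0.1299]
(310, 400) [134 103  73] [-0.1114 -0.0407  0.0822]
0.22626622053389087 [0.2263 0.2269 0.2279]
[-0.1979 -0.0311  0.2263] [-0.1773  0.0259  0.2319]
```

```bash
python3 - <<'E'
from h import *
a=np.load('pics/e_scene.npz');d=a['d'];P=w2b(cloud('scene',d))
m=(P[...,2]<.12)&(P[...,2]>.04)&(P[...,0]<-.125)&(P[...,0]>-.15)&(abs(P[...,1])<.036)
Q=P[m];A=np.c_[Q[:,1:],np.ones(len(Q))];k=np.linalg.lstsq(A,Q[:,0],rcond=None)[0];r=Q[:,0]-A@k
print(len(Q),k,r.std(),'yaw',-np.rad2deg(np.arctan(k[0])))
m=(P[...,2]>.127)&(P[...,2]<.133)&(P[...,0]<-.06)&(P[...,0]>-.15)&(abs(P[...,1])<.05)
Q=P[m];print(Q.min(0),Q.max(0),cv2.minAreaRect((Q[:,:2]*1000).astype(np.float32)))
rel([-.155,0,.108])
E
```

```text
1059 [ 0.0012 -0.0043 -0.1363] 0.0006422027931423679 yaw -0.0660818665524731
[-0.1375 -0.0419  0.1271] [-0.0761  0.0448  0.1326] ((-106.68230438232422, 1.3795166015625), (86.74832916259766, 61.299659729003906), 89.73534393310547)
t 4.10 tcp bay [-0.1159  0.0005  0.1074] F bay [ 0.4957  0.9245 -0.5674] w 0.0429 q6 -1.20
axes(bay) x,y,z:
 [[ 0.003  -0.0011 -1.    ]
 [-0.0007  1.     -0.0011]
 [ 1.      0.0007  0.003 ]]
shift [-0.0008 -0.0005 -0.0391] turn 0.040230299341158585
```

Request:
play_rows(plan=[[[0.5,-0.006,0,-0.01,0],[0.5,-0.006,0,-0.03,0],[0.5,-0.006,0,-0.046,0],[0.5,-0.006,0,-0.046,0],[0.5,0.01,0,-0.046,0],[0.5,0.022,0,-0.046,0],[0.5,0.022,0,-0.046,0]]])

```text
clock: 4.8
position: [0.4223, 0.1268, 0.0842]
ee_rot: [0.701, 0.093, 0.701, -0.095]
contact_force: [-0.6, -0.3, -0.4]
width: 0.0427
```

```bash
python3 - <<'E'
from h import *
rel([-.147,0,.085])
im,d=snap('scene','f')
P=w2b(cloud('scene',d))
m=(P[...,2]<.14)&(P[...,2]>.09)&(P[...,0]<-.142)&(P[...,0]>-.2)&(abs(P[...,1])<.05);Q=P[m];print(len(Q),Q.min(0),Q.max(0))
cv2.imwrite('pics/f_crop.png',cv2.resize(im[160:340,140:360],None,fx=3.4,fy=3.3)[:600,:800,::-1])
E
```

```text
t 4.80 tcp bay [-0.1627  0.0001  0.0842] F bay [-0.5068 -0.4005 -0.366 ] w 0.0427 q6 -1.17
axes(bay) x,y,z:
 [[ 0.0009 -0.0021 -1.    ]
 [-0.001   1.     -0.0021]
 [ 1.      0.001   0.0009]]
shift [-0.0007 -0.0001  0.0157] turn 0.05724189297654506
383 [-0.175  -0.035   0.1104] [-0.151   0.0368  0.14  ]
```

View pics/f_crop.png

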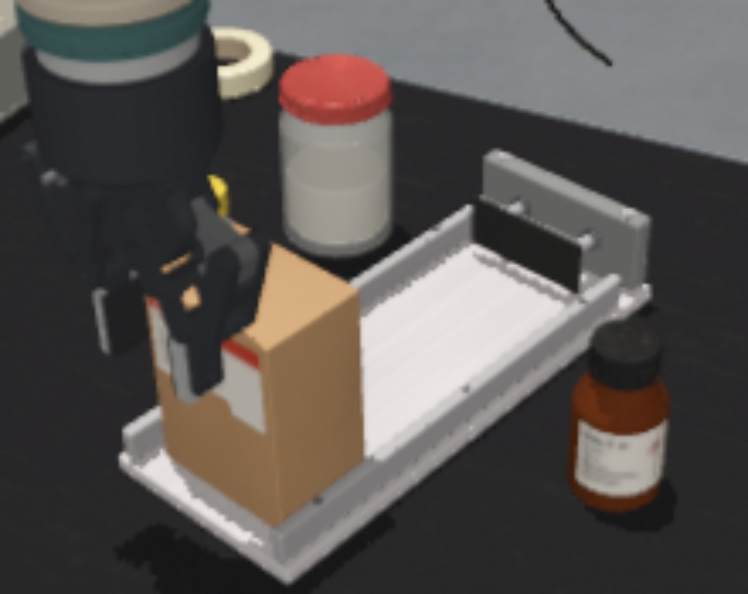

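Request:
play_rows(plan=[[[0.5,0,0,0.01,0],[0.5,0,0,0.016,0],[0.5,0,0,0.021,0],[0.5,0,0,0.026,0],[0.5,0,0,0.031,0],[0.5,0,0,0.036,0],[0.5,0,0,0.041,0],[0.5,0,0,0.045,0]]])

```text
clock: 5.65
position: [0.4672, 0.1149, 0.0851]
ee_rot: [0.702, 0.093, 0.7, -0.095]
contact_force: [-0.8, -0.2, 1.0]
width: 0.0427
```

```bash
python3 - <<'E'
from h import *
rel([-.147,0,.085])
im,d=snap('scene','g')
cv2.imwrite('pics/g_crop.png',cv2.resize(im[160:340,140:360],None,fx=3.4,fy=3.3)[:600,:800,::-1])
E
```

```text
t 5.65 tcp bay [-0.1162  0.0005  0.0851] F bay [-0.7146 -0.3582  0.9701] w 0.0427 q6 -1.20
axes(bay) x,y,z:
 [[ 0.0029 -0.0014 -1.    ]
 [-0.001   1.     -0.0014]
 [ 1.      0.001   0.0029]]
shift [ 0.     -0.0004 -0.0308] turn 0.05474159164456339
```

View pics/g_crop.png

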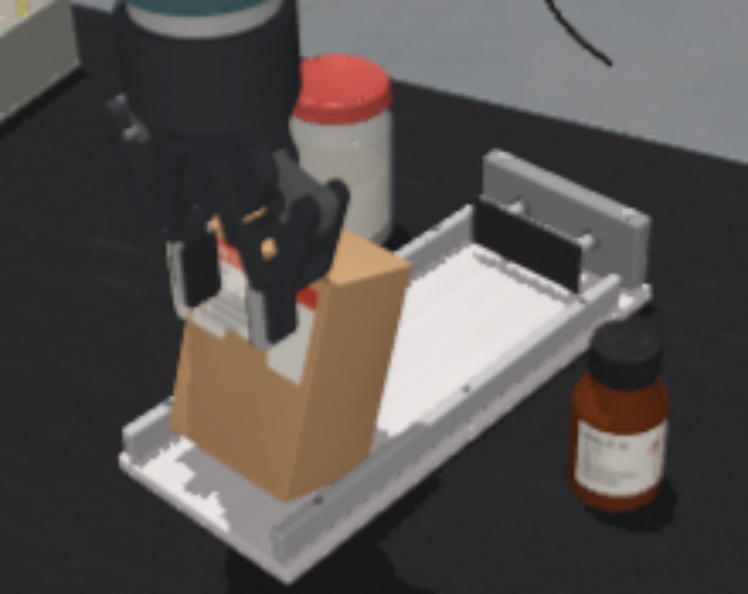

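Request:
play_rows(plan=[[[0.5,0,0,0.003,0],[0.5,0,0,0.006,0],[0.5,0,0,0.009,0],[0.5,0,0,0.012,0],[0.5,0,0,0.015,0],[0.5,0,0,0.018,0],[0.5,0,0,0.021,0],[0.5,0,0,0.023,0],[0.5,0,0,0.023,0]]])

```text
clock: 6.6
position: [0.4906, 0.1087, 0.0852]
ee_rot: [0.702, 0.094, 0.699, -0.095]
contact_force: [0.4, -0.8, -0.3]
width: 0.0428
```

```bash
python3 - <<'E'
from h import *
rel([-.147,0,.085])
im,d=snap('scene','i')
cv2.imwrite('pics/i_crop.png',cv2.resize(im[160:340,140:360],None,fx=3.4,fy=3.3)[:600,:800,::-1])
E
```

```text
t 6.60 tcp bay [-0.092   0.0006  0.0852] F bay [ 0.6284 -0.6334 -0.2921] w 0.0428 q6 -1.22
axes(bay) x,y,z:
 [[ 0.0042 -0.0011 -1.    ]
 [-0.0007  1.     -0.0011]
 [ 1.      0.0007  0.0042]]
shift [-0.     -0.0006 -0.055 ] turn 0.0419323893800399
```

View pics/i_crop.png

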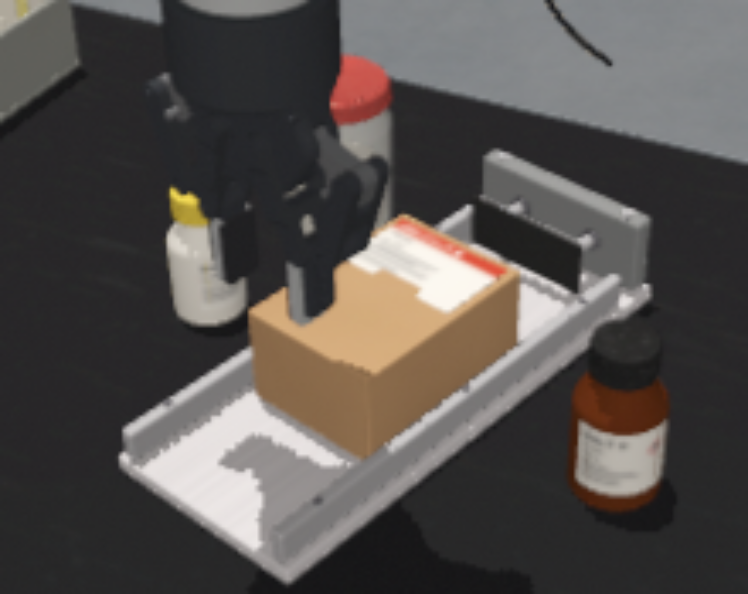

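```bash
cat >> h.py <<'E'
def lying(d):
    P=w2b(cloud('scene',d));
    m=(P[...,2]>.069)&(P[...,2]<.075)&(P[...,0]<.12)&(P[...,0]>-.15)&(abs(P[...,1])<.052)
    Q=P[m];print('lying top z',np.median(Q[:,2]),'min',np.percentile(Q,.3,axis=0),'max',np.percentile(Q,99.7,axis=0),cv2.minAreaRect((Q[:,:2]*1000).astype(np.float32)))
    m=(P[...,2]<.065)&(P[...,2]>.02)&(abs(P[...,1])<.036)&(P[...,0]<-.0)&(P[...,0]>-.1)
    Q=P[m];
    if len(Q)>50:
        Q=Q[abs(Q[:,0]-np.median(Q[:,0]))<.008];A=np.c_[Q[:,1:],np.ones(len(Q))];k=np.linalg.lstsq(A,Q[:,0],rcond=None)[0];print('bottom face',len(Q),np.median(Q[:,0]),'yaw',-np.rad2deg(np.arctan(k[0])))
E
python3 - <<'E'
from h import *
lying(np.load('pics/i_scene.npz')['d'])
rel([-.12,0,.02])
E
```

```text
lying top z 0.07125707222879116 min [-0.0745 -0.0421  0.0691] max [0.0453 0.0434 0.0738] ((-14.35665512084961, 0.47248077392578125), (121.17585754394531, 87.71134948730469), 0.5442447066307068)
bottom face 553 -0.07363998289787187 yaw -0.13211244257835028
t 6.65 tcp bay [-0.0922  0.0006  0.0852] F bay [0.1456 0.8523 0.2599] w 0.0424 q6 -1.22
axes(bay) x,y,z:
 [[ 0.0039 -0.0012 -1.    ]
 [-0.0008  1.     -0.0012]
 [ 1.      0.0008  0.0039]]
shift [ 0.0651 -0.0005 -0.028 ] turn 0.04625466899984348
```

Request:
play_rows(plan=[[[0.5,0,0,-0.012,0],[0.5,0,0,-0.022,0],[0.5,0,0,-0.022,0],[0.5,0.03,0,-0.022,0],[0.5,0.055,0,-0.022,0],[0.5,0.065,0,-0.022,0],[0.5,0.065,0,-0.022,0]]])

```text
clock: 7.35
position: [0.4681, 0.1143, 0.019]
ee_rot: [0.701, 0.093, 0.701, -0.095]
contact_force: [0.2, -0.1, 0.4]
width: 0.043
```

```bash
python3 - <<'E'
from h import *
rel([-.085,0,.02])
im,d=snap('scene','j'); lying(d)
P=w2b(cloud('scene',d));m=(P[...,2]<.1)&(P[...,2]>.02)&(P[...,0]<-.085)&(P[...,0]>-.16)&(abs(P[...,1])<.045);Q=P[m];print(len(Q),Q.min(0),Q.max(0))
cv2.imwrite('pics/j_crop.png',cv2.resize(im[160:340,140:360],None,fx=3.4,fy=3.3)[:600,:800,::-1])
E
```

```text
t 7.35 tcp bay [-0.1152  0.0001  0.019 ] F bay [ 0.214  -0.0402  0.4373] w 0.0430 q6 -1.20
axes(bay) x,y,z:
 [[ 0.0011 -0.0023 -1.    ]
 [-0.001   1.     -0.0023]
 [ 1.      0.001   0.0011]]
shift [-0.0009 -0.0002  0.0302] turn 0.05499510031257154
lying top z 0.07129204874961013 min [-0.126  -0.0418  0.0691] max [0.0451 0.0435 0.0746] ((-40.614166259765625, 0.8719711303710938), (173.08294677734375, 86.68539428710938), 0.48688673973083496)
bottom face 242 -0.07371470110915106 yaw -0.22622149651491974
600 [-0.1288 -0.0428  0.0464] [-0.1042  0.0448  0.0998]
```

View pics/j_crop.png

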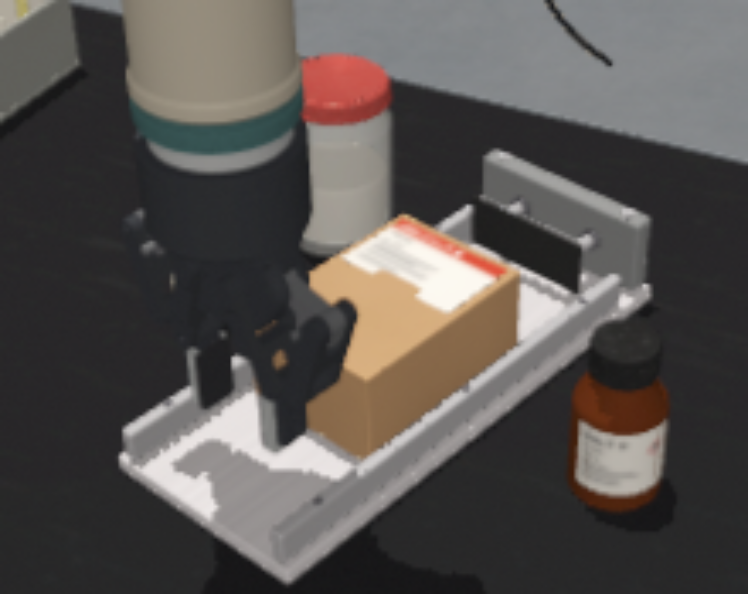

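Request:
play_rows(plan=[[[0.5,0,0,0.014,0],[0.5,0,0,0.024,0],[0.5,0,0,0.03,0],[0.5,0,0,0.034,0],[0.5,0,0,0.039,0],[0.5,0,0,0.044,0],[0.5,0,0,0.049,0],[0.5,0,0,0.054,0],[0.5,0,0,0.059,0],[0.5,0,0,0.063,0],[0.5,0,0,0.067,0],[0.5,0,0,0.07,0]]])

```text
clock: 8.6
position: [0.5373, 0.0958, 0.0201]
ee_rot: [0.702, 0.093, 0.7, -0.095]
contact_force: [-2.0, 0.5, 0.5]
width: 0.0426
```

```bash
python3 - <<'E'
from h import *
rel([-.085,0,.02])
im,d=snap('scene','k'); lying(d)
cv2.imwrite('pics/k_crop.png',cv2.resize(im[160:340,140:360],None,fx=3.4,fy=3.3)[:600,:800,::-1])
E
```

```text
t 8.60 tcp bay [-0.0436  0.0006  0.0201] F bay [-2.0527 -0.0243  0.5441] w 0.0426 q6 -1.25
axes(bay) x,y,z:
 [[ 0.0036 -0.0015 -1.    ]
 [-0.0008  1.     -0.0015]
 [ 1.      0.0009  0.0036]]
shift [-0.     -0.0005 -0.0414] turn 0.048728111280293744
lying top z 0.07127210547492277 min [-0.0547 -0.0416  0.0691] max [0.0868 0.043  0.0748] ((16.451705932617188, 0.873382568359375), (85.79287719726562, 143.365478515625), 89.59583282470703)
bottom face 372 -0.03228307061501351 yaw -0.030075062091661397
```

View pics/k_crop.png

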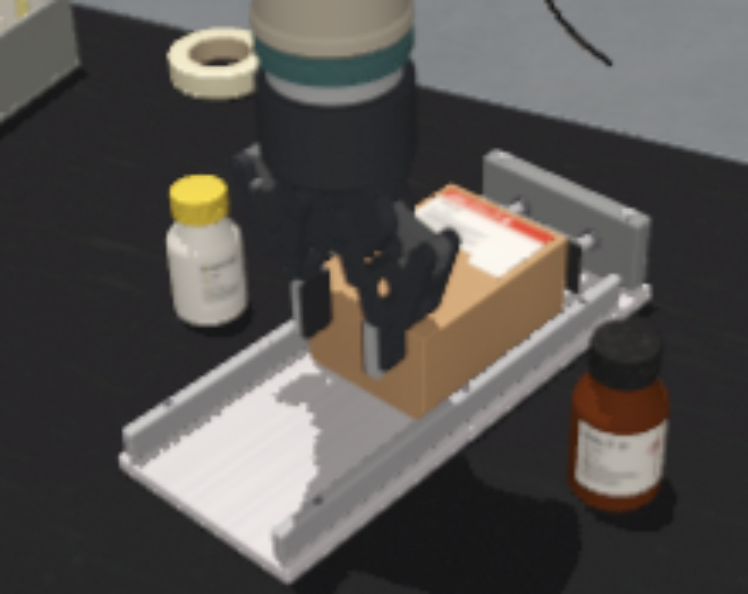

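Request:
play_rows(plan=[[[0.5,0,0,0.002,0],[0.5,0,0,0.004,0],[0.5,0,0,0.006,0],[0.5,0,0,0.008,0],[0.5,0,0,0.0095,0],[0.5,0,0,0.011,0],[0.5,0,0,0.012,0]]])

```text
clock: 9.35
position: [0.5499, 0.0924, 0.0202]
ee_rot: [0.702, 0.093, 0.699, -0.095]
contact_force: [-2.0, 0.2, -0.3]
width: 0.0429
```

```bash
python3 - <<'E'
from h import *
rel([-.085,0,.02])
E
```

```text
t 9.35 tcp bay [-0.0305  0.0006  0.0202] F bay [-1.9802 -0.3426 -0.2539] w 0.0429 q6 -1.26
axes(bay) x,y,z:
 [[ 0.0049 -0.0013 -1.    ]
 [-0.0007  1.     -0.0013]
 [ 1.      0.0007  0.0049]]
shift [-0.0001 -0.0006 -0.0545] turn 0.042640834657291196
```

Request:
play_rows(plan=[[[0.5,0,0,0.0007,0],[0.5,0,0,0.0014,0],[0.5,0,0,0.002,0]]])

```text
clock: 9.65
position: [0.5519, 0.0919, 0.0202]
ee_rot: [0.703, 0.093, 0.699, -0.095]
contact_force: [-2.3, 0.6, 0.1]
width: 0.0426
```

Request:
play_rows(plan=[[[0.5,0,0,0.0005,0],[0.5,0,0,0.001,0],[0.5,0,0,0.0013,0]]])

```text
clock: 9.95
position: [0.5528, 0.0916, 0.0202]
ee_rot: [0.702, 0.094, 0.699, -0.095]
contact_force: [-3.0, 1.2, 0.2]
width: 0.0424
```

Request:
play_rows(plan=[[[0.5,0,0,0.0004,0],[0.5,0,0,0.0008,0],[0.5,0,0,0.0008,0]]])

```text
clock: 10.25
position: [0.5528, 0.0916, 0.0202]
ee_rot: [0.702, 0.094, 0.7, -0.095]
contact_force: [-4.4, 1.3, 1.8]
width: 0.0429
```

Request:
play_rows(plan=[[[0.5,0,0,0.0004,0],[0.5,0,0,0.0008,0],[0.5,0,0,0.0008,0]]])

```text
clock: 10.55
position: [0.5529, 0.0916, 0.0202]
ee_rot: [0.701, 0.094, 0.7, -0.095]
contact_force: [-4.8, 1.4, 2.3]
width: 0.043
```

Request:
play_rows(plan=[[[0.5,0,0,0.0006,0],[0.5,0,0,0.0011,0],[0.5,0,0,0.0015,0],[0.5,0,0,0.0015,0]]])

```text
clock: 10.95
position: [0.5529, 0.0916, 0.0202]
ee_rot: [0.7, 0.094, 0.701, -0.095]
contact_force: [-6.1, 2.9, 3.5]
width: 0.0429
```

```bash
python3 - <<'E'
from h import *
rel([-.085,0,.02])
im,d=snap('scene','l'); lying(d)
cv2.imwrite('pics/l_crop.png',cv2.resize(im[160:340,140:360],None,fx=3.4,fy=3.3)[:600,:800,::-1])
s=manip.get_state();print(s['contact_force']@RB,s['moment'])
E
```

```text
t 10.95 tcp bay [-0.0274  0.0006  0.0202] F bay [-6.6641  1.2252  3.4706] w 0.0429 q6 -1.26
axes(bay) x,y,z:
 [[-0.0012 -0.0016 -1.    ]
 [-0.0005  1.     -0.0016]
 [ 1.      0.0005 -0.0012]]
shift [ 0.0003 -0.0006 -0.0576] turn 0.026183859433884515
lying top z 0.07123090278074516 min [-0.0385 -0.0418  0.069 ] max [0.103  0.0426 0.0746] ((32.04820251464844, 1.0900421142578125), (144.08497619628906, 86.38497924804688), 0.1585817188024521)
bottom face 373 -0.01605817727113193 yaw 0.21619438196957336
[-7.6704  0.3649  4.5887] [0.4044 0.9878 0.0699]
```

View pics/l_crop.png

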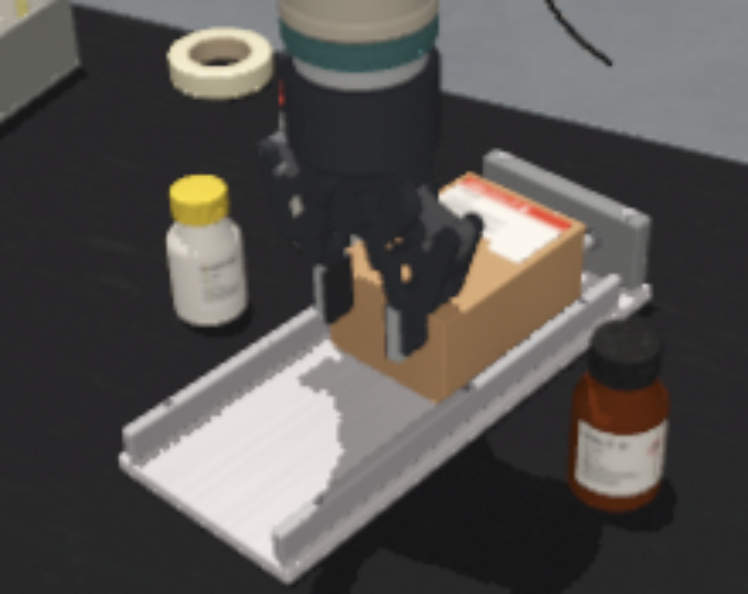

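Request:
play_rows(plan=[[[0.5,-0.0005,0,0.0015,0],[0.5,-0.0005,0,0.0015,0]]])

```text
clock: 11.2
position: [0.553, 0.0915, 0.0203]
ee_rot: [0.699, 0.094, 0.702, -0.095]
contact_force: [-5.5, 2.4, 0.9]
width: 0.043
```

```bash
python3 - <<'E'
from h import *
rel([-.085,0,.02])
E
```

```text
t 11.20 tcp bay [-0.0273  0.0006  0.0203] F bay [-5.9261  0.912   0.9052] w 0.0430 q6 -1.26
axes(bay) x,y,z:
 [[-0.0039 -0.0018 -1.    ]
 [-0.0003  1.     -0.0018]
 [ 1.      0.0003 -0.0039]]
shift [ 0.0005 -0.0006 -0.0577] turn 0.019056454354976674
```

Request:
play_rows(plan=[[[0.5,-0.0003,0,0.0016,0],[0.5,-0.0003,0,0.002,0],[0.5,-0.0003,0,0.0023,0]]])

```text
clock: 11.5
position: [0.5528, 0.0916, 0.0203]
ee_rot: [0.698, 0.094, 0.704, -0.095]
contact_force: [-8.4, 3.7, 4.8]
width: 0.0427
```

```bash
python3 - <<'E'
from h import *
rel([-.085,0,.02])
E
```

```text
t 11.50 tcp bay [-0.0275  0.0006  0.0203] F bay [-9.1149  1.3067  4.8364] w 0.0427 q6 -1.26
axes(bay) x,y,z:
 [[-0.0087 -0.002  -1.    ]
 [-0.0001  1.     -0.002 ]
 [ 1.      0.0001 -0.0087]]
shift [ 0.0008 -0.0006 -0.0575] turn 0.005729482370954409
```

Request:
play_rows(plan=[[[0.5,-0.0004,0,0.0022,0],[0.5,-0.0005,0,0.0026,0],[0.5,-0.0005,0,0.003,0],[0.5,-0.0005,0,0.003,0]]])

```text
clock: 11.9
position: [0.5526, 0.0916, 0.0204]
ee_rot: [0.696, 0.094, 0.706, -0.095]
contact_force: [-9.2, 4.0, 3.8]
width: 0.043
```

```bash
python3 - <<'E'
from h import *
rel([-.085,0,.02])
E
```

```text
t 11.90 tcp bay [-0.0277  0.0006  0.0204] F bay [-9.9676  1.4631  3.7585] w 0.0430 q6 -1.27
axes(bay) x,y,z:
 [[-0.0146 -0.0024 -0.9999]
 [ 0.0001  1.     -0.0024]
 [ 0.9999 -0.0001 -0.0146]]
shift [ 0.0012 -0.0006 -0.0573] turn -0.0063036596961951645
```

Request:
play_rows(plan=[[[0.5,-0.0005,0,0.003,0],[0.5,-0.0006,0,0.0035,0],[0.5,-0.0006,0,0.004,0],[0.5,-0.0006,0,0.0042,0]]])

```text
clock: 12.3
position: [0.5523, 0.0916, 0.0204]
ee_rot: [0.693, 0.095, 0.709, -0.095]
contact_force: [-11.7, 4.6, 5.9]
width: 0.0425
```

```bash
python3 - <<'E'
from h import *
rel([-.085,0,.02])
E
```

```text
t 12.30 tcp bay [-0.0279  0.0005  0.0204] F bay [-12.4664   1.3616   5.9086] w 0.0425 q6 -1.27
axes(bay) x,y,z:
 [[-0.023  -0.0029 -0.9997]
 [ 0.0004  1.     -0.0029]
 [ 0.9997 -0.0005 -0.023 ]]
shift [ 0.0017 -0.0006 -0.057 ] turn -0.027765325206184677
```

Request:
play_rows(plan=[[[0.5,-0.0006,0,0.0042,0],[0.5,-0.0007,0,0.0046,0],[0.5,-0.0007,0,0.005,0],[0.5,-0.0007,0,0.005,0],[0.5,-0.0007,0,0.005,0],[0.5,-0.0007,0,0.005,0]]])

```text
clock: 12.9
position: [0.552, 0.0917, 0.0205]
ee_rot: [0.689, 0.095, 0.712, -0.094]
contact_force: [-12.7, 5.6, 7.1]
width: 0.0425
```

```bash
python3 - <<'E'
from h import *
rel([-.085,0,.02])
E
```

```text
t 12.90 tcp bay [-0.0282  0.0005  0.0205] F bay [-13.7505   1.9881   7.1345] w 0.0425 q6 -1.27
axes(bay) x,y,z:
 [[-0.0327 -0.0035 -0.9995]
 [ 0.0006  1.     -0.0035]
 [ 0.9995 -0.0007 -0.0327]]
shift [ 0.0024 -0.0005 -0.0567] turn -0.04080365598217048
```

Request:
play_rows(plan=[[[0.5,-0.0008,0,0.005,0],[0.5,-0.001,0,0.0054,0],[0.5,-0.0012,0,0.0057,0],[0.5,-0.0012,0,0.0057,0],[0.5,-0.0012,0,0.0057,0],[0.5,-0.0012,0,0.0057,0],[0.5,-0.0012,0,0.0057,0],[0.5,-0.0012,0,0.0057,0],[0.5,-0.0012,0,0.0057,0]]])

```text
clock: 13.8
position: [0.5517, 0.0917, 0.0207]
ee_rot: [0.685, 0.095, 0.716, -0.094]
contact_force: [-12.2, 5.0, 4.5]
width: 0.0427
```

```bash
python3 - <<'E'
from h import *
rel([-.085,0,.02])
im,d=snap('scene','m'); lying(d)
rel([-.085,0,.02])
cv2.imwrite('pics/m_crop.png',cv2.resize(im[160:340,140:360],None,fx=3.4,fy=3.3)[:600,:800,::-1])
E
```

```text
t 13.80 tcp bay [-0.0285  0.0004  0.0207] F bay [-13.0491   1.5557   4.5075] w 0.0427 q6 -1.27
axes(bay) x,y,z:
 [[-0.044  -0.0043 -0.999 ]
 [ 0.0008  1.     -0.0043]
 [ 0.999  -0.001  -0.044 ]]
shift [ 0.0032 -0.0005 -0.0564] turn -0.05625602824985274
lying top z 0.07121011826747486 min [-0.0374 -0.0423  0.069 ] max [0.1043 0.0431 0.0748] ((33.72694396972656, 0.07623291015625), (143.67909240722656, 86.18839263916016), 0.47739407420158386)
bottom face 367 -0.015313579921358109 yaw 0.5650992559903361
t 13.85 tcp bay [-0.0285  0.0004  0.0207] F bay [-13.1187   1.1851   4.9487] w 0.0427 q6 -1.27
axes(bay) x,y,z:
 [[-0.044  -0.0043 -0.999 ]
 [ 0.0008  1.     -0.0043]
 [ 0.999  -0.001  -0.044 ]]
shift [ 0.0032 -0.0005 -0.0564] turn -0.05630573733800355
```

View pics/m_crop.png

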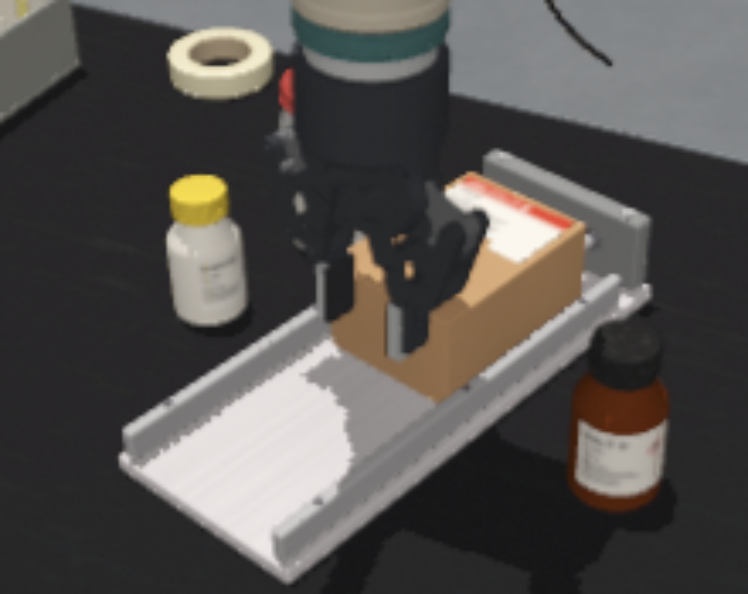

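Request:
play_rows(plan=[[[0.5,-0.0014,0,0.0058,0],[0.5,-0.0016,0,0.006,0],[0.5,-0.0018,0,0.0063,0],[0.5,-0.0018,0,0.0065,0],[0.5,-0.0018,0,0.0065,0]]])

```text
clock: 14.35
position: [0.5514, 0.0917, 0.0209]
ee_rot: [0.68, 0.096, 0.721, -0.094]
contact_force: [-12.2, 6.3, 2.9]
width: 0.043
```

```bash
python3 - <<'E'
from h import *
rel([-.085,0,.02])
E
```

```text
t 14.35 tcp bay [-0.0289  0.0003  0.0209] F bay [-13.4741   2.8104   2.9271] w 0.0430 q6 -1.28
axes(bay) x,y,z:
 [[-0.0571 -0.0053 -0.9984]
 [ 0.001   1.     -0.0053]
 [ 0.9984 -0.0013 -0.0571]]
shift [ 0.0041 -0.0004 -0.056 ] turn -0.0734213600256425
```

Request:
play_rows(plan=[[[0.5,-0.0019,0,0.0067,0],[0.5,-0.002,0,0.007,0],[0.5,-0.002,0,0.007,0],[0.5,-0.002,0,0.007,0],[0.5,-0.002,0,0.007,0],[0.5,-0.002,0,0.007,0],[0.5,-0.002,0,0.007,0]]])

```text
clock: 15.05
position: [0.5509, 0.0917, 0.0212]
ee_rot: [0.675, 0.096, 0.726, -0.094]
contact_force: [-13.5, 5.7, 3.7]
width: 0.0427
```

```bash
python3 - <<'E'
from h import *
rel([-.085,0,.02])
im,d=snap('scene','n'); lying(d)
E
```

```text
t 15.05 tcp bay [-0.0293  0.0002  0.0212] F bay [-14.5297   1.8717   3.6748] w 0.0427 q6 -1.28
axes(bay) x,y,z:
 [[-0.0714 -0.0062 -0.9974]
 [ 0.0011  1.     -0.0063]
 [ 0.9974 -0.0016 -0.0714]]
shift [ 0.0052 -0.0003 -0.0555] turn -0.09067471588067655
lying top z 0.07124373850753607 min [-0.0373 -0.0423  0.0691] max [0.1044 0.0436 0.0749] ((33.816165924072266, 0.5960273742675781), (143.34213256835938, 86.4730453491211), 0.48940691351890564)
bottom face 389 -0.014769015265376936 yaw 0.49317305756810204
```

Request:
play_rows(plan=[[[0.5,-0.002,0,0.0066,0],[0.5,-0.0018,0,0.0061,0],[0.5,-0.0017,0,0.0056,0],[0.5,-0.0016,0,0.0051,0],[0.5,-0.0014,0,0.0046,0],[0.5,-0.0012,0,0.0041,0],[0.5,-0.001,0,0.0036,0],[0.5,-0.0008,0,0.0031,0],[0.5,-0.0007,0,0.0026,0],[0.5,-0.0005,0,0.0021,0],[0.5,-0.0004,0,0.0016,0],[0.5,-0.0003,0,0.0011,0]]])

```text
clock: 16.3
position: [0.5503, 0.092, 0.0212]
ee_rot: [0.674, 0.096, 0.727, -0.093]
contact_force: [-5.9, 1.8, 2.2]
width: 0.043
```

```bash
python3 - <<'E'
from h import *
rel([-.085,0,.02])
E
```

```text
t 16.30 tcp bay [-0.03    0.0004  0.0212] F bay [-6.1376  0.1992  2.2304] w 0.0430 q6 -1.28
axes(bay) x,y,z:
 [[-0.0747 -0.0062 -0.9972]
 [ 0.001   1.     -0.0063]
 [ 0.9972 -0.0015 -0.0747]]
shift [ 0.0053 -0.0004 -0.0548] turn -0.08455918212352288
```

Request:
play_rows(plan=[[[0.5,0,0,0.0011,0],[0.5,0,0,0.0008,0],[0.5,0,0,0.0005,0],[0.5,0,0,0.0002,0],[0.5,0,0,-0.0001,0],[0.5,0,0,-0.0004,0],[0.5,0,0,-0.0007,0],[0.5,0,0,-0.001,0],[0.5,0,0,-0.0013,0],[0.5,0,0,-0.0016,0],[0.5,0,0,-0.0019,0],[0.5,0,0,-0.0022,0]]])

```text
clock: 17.5
position: [0.5493, 0.0922, 0.0215]
ee_rot: [0.675, 0.096, 0.726, -0.094]
contact_force: [-1.3, -0.3, -0.4]
width: 0.0424
```

Request:
play_rows(plan=[[[0.5,0,0,-0.0003,0],[0.5,0,0,-0.0006,0],[0.5,0,0,-0.0009,0],[0.5,0,0,-0.0012,0],[0.5,0,0,-0.0015,0],[0.5,0,0,-0.0018,0],[0.5,0,0,-0.0021,0],[0.5,0,0,-0.0024,0],[0.5,0,0,-0.003,0],[0.5,0,0,-0.0036,0]]])

```text
clock: 18.5
position: [0.5459, 0.0933, 0.0218]
ee_rot: [0.675, 0.096, 0.726, -0.094]
contact_force: [-0.7, 0.4, -0.7]
width: 0.0429
```

```bash
python3 - <<'E'
from h import *
rel([-.085,0,.02])
im,d=snap('scene','o'); lying(d)
cv2.imwrite('pics/o_crop.png',cv2.resize(im[160:340,140:360],None,fx=3.4,fy=3.3)[:600,:800,::-1])
E
```

```text
t 18.50 tcp bay [-0.0346  0.0004  0.0218] F bay [-0.7899  0.1744 -0.6528] w 0.0429 q6 -1.28
axes(bay) x,y,z:
 [[-0.0724 -0.0061 -0.9974]
 [ 0.001   1.     -0.0062]
 [ 0.9974 -0.0014 -0.0724]]
shift [ 0.0054 -0.0004 -0.0501] turn -0.08018422840678305
lying top z 0.0712264472413399 min [-0.0422 -0.042   0.069 ] max [0.1036 0.043  0.0748] ((30.62685775756836, 0.22784423828125), (146.80552673339844, 86.74383544921875), 1.1503496170043945)
bottom face 359 -0.016008516008382993 yaw 0.40281133116131035
```

View pics/o_crop.png

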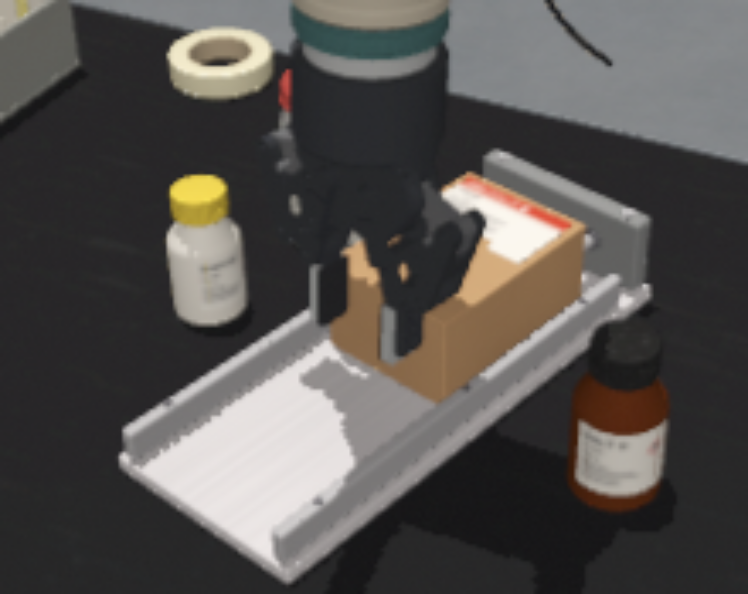

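Request:
play_rows(plan=[[[0.5,0,0,-0.005,0],[0.5,-0.002,0,-0.015,0],[0.5,-0.006,0,-0.035,0],[0.5,-0.01,0,-0.06,0],[0.5,-0.03,0,-0.09,0],[0.5,-0.07,0,-0.12,0],[0.5,-0.11,0,-0.15,0],[0.5,-0.15,0,-0.18,0],[0.5,-0.15,0,-0.21,0],[0.5,-0.15,0,-0.22,0]]])

```text
clock: 19.55
position: [0.3419, 0.1501, 0.1886]
ee_rot: [0.675, 0.096, 0.726, -0.093]
contact_force: [0.9, -0.3, -1.0]
width: 0.043
```

```bash
python3 - <<'E'
from h import *
rel([-.085,0,.02])
im,d=snap('scene','p'); lying(d)
cv2.imwrite('pics/p_crop.png',cv2.resize(im[190:270,240:350],None,fx=7,fy=7,interpolation=cv2.INTER_CUBIC)[:600,:800,::-1])
im,d=snap('top','p'); 
c=cv2.resize(im[130:310,180:370],None,fx=4,fy=3.3,interpolation=cv2.INTER_CUBIC)[:600,:760]
cv2.imwrite('pics/p_crop2.png',c[:,:,::-1])
P=cloud('top',d);Pb=w2b(P);Z=Pb[...,2]
for nm,lo,hi,(r0,r1,c0,c1) in [('jar',.1,.12,(140,210,195,250)),('dye',.07,.09,(200,245,195,235)),('amber',.085,.1,(210,250,320,360))]:
    m=np.zeros(d.shape,bool);m[r0:r1,c0:c1]=1;m&=(Z>lo)&(Z<hi);Q=P[m]
    print(nm,cv2.minEnclosingCircle(Q[:,:2].astype(np.float32)*1000))
m=(Z>.069)&(Z<.0745)&(abs(Pb[...,1])<.055)&(Pb[...,0]>-.03)&(Pb[...,0]<.12);Q=Pb[m];print('carton top cam',np.percentile(Q,[.3,99.7],axis=0),cv2.minAreaRect((Q[:,:2]*1000).astype(np.float32)))
m=(Z>.048)&(Z<.0565)&(abs(Pb[...,1])<.038)&(Pb[...,0]>.095)&(Pb[...,0]<.13);Q=Pb[m];print('bumper',len(Q),np.percentile(Q[:,0],[1,5,50,95]))
E
```

```text
t 19.55 tcp bay [-0.2463  0.0012  0.1886] F bay [ 0.9338 -0.1019 -1.0239] w 0.0430 q6 -1.11
axes(bay) x,y,z:
 [[-0.0716 -0.0053 -0.9974]
 [-0.0005  1.     -0.0053]
 [ 0.9974  0.0001 -0.0716]]
shift [ 0.1566 -0.0004  0.173 ] turn 0.007472581776602257
lying top z 0.07118014745156952 min [-0.017  -0.0417  0.0691] max [0.1026 0.044  0.0739] ((43.409549713134766, 1.1036491394042969), (87.4856185913086, 121.7938003540039), 89.48873138427734)
bottom face 555 -0.01607425998956515 yaw 0.05290289869174868
jar ((693.6610717773438, 185.20138549804688), 33.15045928955078)
dye ((591.0720825195312, 217.65208435058594), 16.155040740966797)
amber ((552.5326538085938, -49.87769317626953), 17.377779006958008)
carton top cam [[-0.0144 -0.0428  0.0691]
 [ 0.1048  0.0416  0.0744]] ((45.30460739135742, -0.540008544921875), (85.06172180175781, 120.63195037841797), 89.98657989501953)
bumper 18 [0.11   0.1101 0.1106 0.1117]
```

View pics/p_crop2.png

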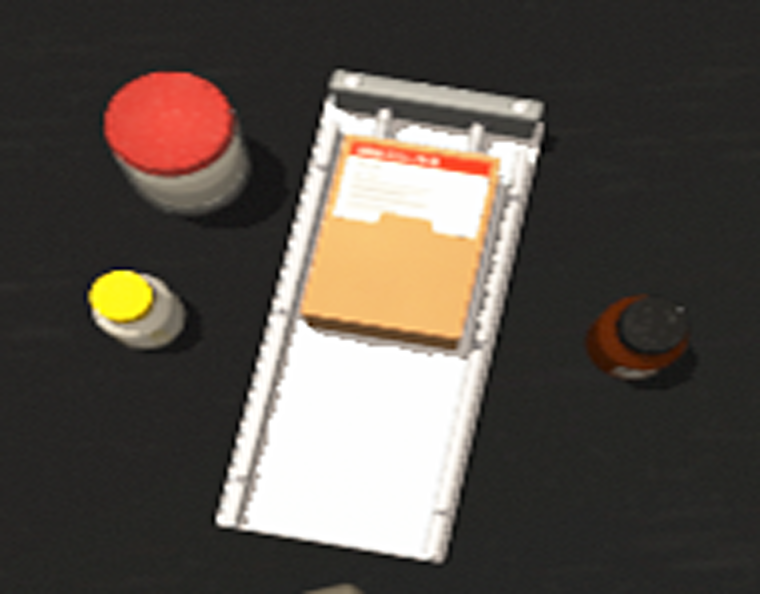

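View pics/p_crop.png

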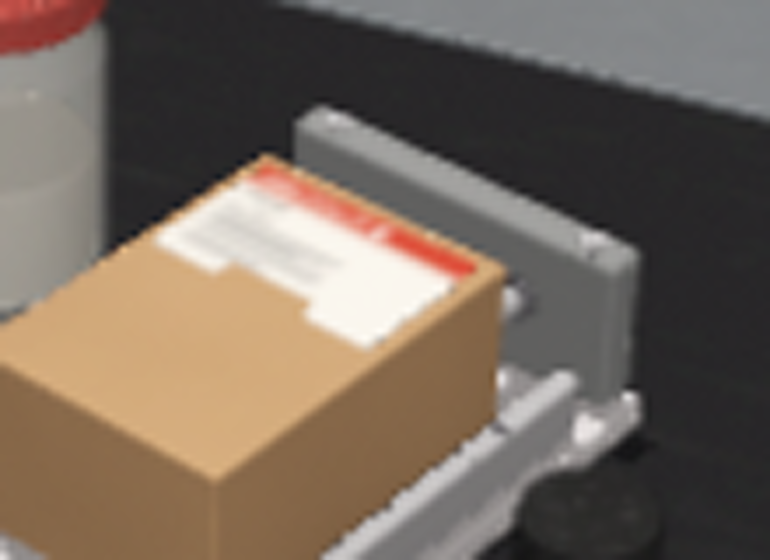

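```bash
python3 -c "
from rig import manip
print(manip.sign_off())"
```

```text
the job is handed in; nothing more can be done
None
```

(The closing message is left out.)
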